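# Release a linear stage from its transport clip with a spreading wedge

### The job

The carriage of the linear stage is still kept from moving by the orange transport clip on the front guide rod; its jack screw is already backed off. Push the wedge tool under the clip, right up to its shoulder, so that it spreads both claws, lift the clip off the rod on the wedge without ramming it into the carriage (stay under 35 N), lower it over the parking bar and draw the wedge out so that the claws close round the bar. Then lay the wedge flat on the desk and slide the carriage all the way across to its other end stop, leaving the other things on the desk where they are.

Things in the scene. Friction and masses are not known exactly. Their poses are not given: they have to be found in the camera images.
- stage: Manual linear stage fixed on the desk: black base 182 x 338 mm (x -98..84, y -176..162), top 14 mm up, aluminium end blocks 96 mm high. Origin: on the desk below the front guide rod's axis. y runs along the rods, towards the end where the carriage is parked; -x is the front. Rods along y, axes 72 mm up, from y -150 to 138: front one at x 0, 30 mm thick (top 87 mm up); second at x 56, 20 mm thick.
- rod_neck (a point): Centre, on the axis, of the neck of the front guide rod: 24 mm diameter, 46 mm long, at y -16..30 mm, 72 mm up on the stage. Axes as the stage's.
- parking_bar (a point): Centre, on the axis, of the parking bar in front of the rods (x -68, y 0 mm, 48 mm up on the stage; axes as the stage's): 24 mm diameter, along y, free for y -9.5..9.5 mm between two cheeks 48 mm wide (y -32..-9.5 and 9.5..56) whose flat tops stand 15 mm above the bar's axis, as the top of the guide rod does over its own: the wedge can rest on them.
- clip: Loose orange transport clip with two steel claws, 98 g, 32 x 60..80 x 53 mm. Origin: between the claws, on the axis of the bar; axes as the stage's. Strut x +-12, y -12..46, z 27..34 mm, foot y 41..46 on the rod. A brass jack screw in the foot, backed off by an unknown amount, stands 2..22 mm beyond it: the clip has 0..27 mm of play along the neck and slides ahead of the wedge until the screw meets the carriage.
- clip_mouth (a point): Mouth of the tunnel between clip and rod, where the wedge goes in along +y: middle of the strut's lower edge at its -y end (x 0, y -12, z 27 mm of the clip). With the clip in place the tunnel over the 30 mm rod is 12 mm high and 53 mm deep, up to the foot; the claws stand in it at y -6..6 mm of the clip, inner faces 25 mm apart, so the wedge must be centred to 3 mm.
- claw_front (a joint): How far the front (-x) claw is spread outwards, m: 0 closed, 0.0085 on the full width of the wedge, at most 0.011. Spring 600 N/m, 2 N preload. The claw has a ledge that rests on the bar and a hook below it, 6.5 mm from the middle, down to 15.5 mm under the bar's axis, which holds the clip on until it is spread by 6 mm. Polished: slides easily on the wedge.
- claw_rear (a joint): The same for the rear (+x) claw.
- wedge: Loose spreading wedge, 42 x 114 x 66 mm, 0.11 to 0.18 kg, flat underside, nose along its +y. Origin: on the underside below the middle of the shoulder (y 0), the upright front face of its white sole (26 mm wide, y -64..0, 24 mm high). White blade ahead of it: 42 mm wide and 11 mm thick for y 0..20, then tapering to the nose. It must lie flat on the desk at the end.
- wedge_nose (a point): Tip of the blade (y 50 mm, 3 mm above the underside), 18 mm wide, 5 mm thick. Driving it in takes up to about 13 N while the claws spread, less once they stand on the parallel part; then the shoulder meets the end of the strut: fully in, claws 6..18 mm ahead of the shoulder, nose 3 mm short of the foot. Lifted, the strut rests on the blade, hooks about 31 mm below its underside.
- wedge_grip (a point): Middle of the wedge's blue upright grip (y -32, 44 mm above the underside): 24 mm wide along x, 44 mm long along y, 22 to 66 mm above the underside.
- carriage (a joint): Position of the carriage along the rods, m: 0 at the parked end, where the clip blocks it, growing towards the stage's -y; 0.212 at the other end stop. It slides against about 2 N and stays where it is left. Carriage when parked: x -25..81, y 66..137 mm, top 106 mm up on the stage.
- thumb_post (a point): Centre of the top of the steel post on the carriage by which it is moved: 22 mm diameter, 44 mm high, top 150 mm above the desk; at x 18, y 101 mm on the stage when parked.
- spare_objective: Spare microscope objective, standing, 27 mm diameter, 50 mm high; origin centre of its underside. Bystander; leave it where it is.
- wafer_box: Round white wafer box, 66 mm diameter, 18 mm high; origin centre of its underside. Bystander; leave it where it is.
- dropper_bottle: Amber dropper bottle, 33 mm diameter, 94 mm high; origin centre of its underside. Bystander; leave it where it is.
- torch: Small black torch with a blue tail cap, lying along its y axis, 24 x 98 x 24 mm; origin centre of its underside. Bystander; leave it where it is.
- kinematic_mount: Black kinematic mirror mount, 38 x 34 x 34 mm; origin centre of its underside. Bystander; leave it where it is.
- slip_pliers: Long-nose pliers lying flat along their y axis, 40 x 140 x 9 mm; origin centre of the underside. Bystander; leave it where it is.
Things that resemble listed ones, but are neither listed nor needed, are in the scene too. Of the things that look like the wedge, the larger one is meant. Several things have the shape of the clip; the one meant has the colours described above.

How it is judged:
On the way, in this order (a step that is already met when the one before it is completed fails the run):
1. The wedge is under the clip up to its shoulder (within 2 mm) and holds both claws spread by at least 6 mm, with the clip still on the guide rod (value of joint each of claw_front, claw_rear above 0.006 m and contact force between wedge and clip above 1 N and y of clip_mouth in the frame of wedge below 0.002 m and x of clip in the frame of rod_neck between -0.008 and 0.008 m and z of clip in the frame of rod_neck between -0.005 and 0.005 m), for 0.1 s.
2. The clip is lifted clear of the guide rod on the wedge (z of clip in the frame of rod_neck above 0.031 m and contact force between wedge and clip above 1 N and value of joint each of claw_front, claw_rear above 0.006 m), for 0.1 s.
3. The clip sits on the parking bar with both claws closed, the wedge drawn out (x of clip in the frame of parking_bar between -0.005 and 0.005 m and y of clip in the frame of parking_bar between -0.006 and 0.006 m and z of clip in the frame of parking_bar between -0.005 and 0.005 m and angle between clip's own z axis and vertical below 0.15 rad and value of joint each of claw_front, claw_rear below 0.003 m and contact force between wedge and clip below 0.1 N), for 0.2 s.
At the end, for the whole second after the job is handed in: The clip sits upright on the parking bar (within 5 mm across and in height, 6 mm along it) with both claws closed to within 3 mm, the carriage is at its other end stop (within 10 mm), and the wedge lies flat on the desk, released; all at rest (x of clip in the frame of parking_bar between -0.005 and 0.005 m and y of clip in the frame of parking_bar between -0.006 and 0.006 m and z of clip in the frame of parking_bar between -0.005 and 0.005 m and angle between clip's own z axis and vertical below 0.15 rad and value of joint each of claw_front, claw_rear below 0.003 m and linear speed of each of clip, wedge below 0.01 m/s and value of joint carriage above 0.202 m and height (world z) of wedge below 0.006 m and angle between wedge's own z axis and vertical below 0.1 rad); the robot touches nothing.
It fails at once if The clip is rammed against the carriage or the rods (over 35 N) (contact force between clip and stage above 35 N).
It fails at once if A bystander is moved by more than 30 mm (distance of any of spare_objective, wafer_box, dropper_bottle, torch, kinematic_mount, slip_pliers from where it was at the start of the episode above 0.03 m).
It also fails if it takes over 67 s, if anything falls off the work surface, if the arm or the gripper's body presses on something with over 40 N, if the wrist force passes 120 N, or if a joint passes its speed limit or range.

### The arm

A 7-joint arm with a two-finger parallel gripper is mounted at the origin on a cart in front of the work surface, level with it; the furniture and walls round the work are solid. World frame = base frame: x ahead of the robot, y to its left, z up, the work surface at z = 0. Lengths are in m, angles in rad, forces in N, time in s.
With the tool pointing down it reaches from about 0.4 to 0.85 m from the base axis. Payload 4.5 kg.
Tool frame: the origin (TCP) lies on the centre line of the jaws, within the pads' length; the fingertips stand 8 mm ahead of it and the grasp point (between the pads) lies 11 mm behind it; z points along the fingers, x is the direction in which the jaws open and shut, and the axes are right-handed (so a half turn about z gives the same grasp; the last joint's range is limited). The gripper opens to 88 mm and grips with 3 to 60 N. Pads are 18 mm wide; open, the fingers measure 123 mm over their backs; the gripper's body (75 mm by 187 mm) begins 45 mm behind the grasp point.
Start: joints at [-1.116, 0.689, -0.195, 1.565, 0.157, 0.902, -0.215], TCP at [0.255, 0.571, 0.247] pointing down, gripper open.
Joint ranges: [-3.01, 3.01], [-0.46, 2.08], [-1.47, 1.51], [0.13, 2.56], [-1, 4.14], [0.04, 2.09], [-2.66, 2.66]. Speed limits (rad/s): [2.57, 2.57, 3.14, 3.14, 3.14, 3.14, 3.14].

### API

Orientations are given as a unit quaternion [x, y, z, w].
In Python, from plant import r gives the robot as it stands.
- The arm moves only by the shell command python3 -m pendant 'ROWS' [FORCE]. ROWS is JSON, a list of rows, each a list of 3 entries, a list of its own where there are three numbers: the turn, a rotation vector about the tool's x, y, z in rad, then the shift along the tool's x, y, z in m, then the opening, from 0 (shut) to 1 (fully open). In form: [[[wx, wy, wz], [tx, ty, tz], claw], ...]. A call has 1 to 10 rows; each row is the pose to reach, as a shift and turn from the pose commanded when the call began, along the tool's axes at that moment; what a row does not reach only later rows make up. A row lasts 1/10 s, in which the tool goes at most 50 mm and 8.59 degrees, less where a joint would pass 70% of its speed; a pose out of reach is approached as far as the arm can. A call with a gripper value outside its range is refused whole. The fingers move at their own pace and stop on an object; FORCE is the grip in N (left out, the last holds). Time passes only in rows, so rows that repeat a pose let the fingers close. It gives the time, the measured TCP pose, the force and the opening at its end, in the units of the state.
- r.get_state(): the state, without advancing time (a new reading comes with each control period).
- r.snapshot(name): name is "scene" or "top" or "wrist"; returns a dict with "image" (384x512x3 uint8, red, green, blue), "mtx" (3x3 intrinsics, pixels), "R" (3x3) and "t" (3): a world point X has camera coordinates R X + t; the wrist camera has in their place "T_tool_cam" (4x4, takes a point from camera to tool coordinates, whose origin is the TCP and whose axes are the tool frame's). Camera axes: x right, y down, z forward; pixel columns grow to the right and rows downward; lengths in m; the calibration is good to about 2 mm. A picture is of the moment at which its call begins: read the wrist's pose just before it. There is no depth.
- r.finish_job(): hands the job in, once; it reports no verdict.
The state is a dict: "clock": time; "q": joint angles; "qd": joint speeds; "joint_torque": joint torques, N m; "tool_pos": TCP position; "eef_rot": TCP orientation; "contact_force": force on the tool from outside, world axes, zero at the start; "moment": the same for the moment, N m; "opening": opening from 0.0 (shut) to 1.0 (fully open).
Only numpy, scipy, OpenCV 4.12 (cv2) and the standard library are available. Lean on these libraries where they do the work, as an engineer would, in place of code of your own. Each camera call takes 0.05 s, during which the arm holds its last target. There are 200 camera calls.

## Working session

There is one attempt and no reset: what is moved stays moved. The work goes in short steps, Python scripts to look and compute and a shell command to move; the robot and the scene stay as the last step left them, time stands still between calls to the robot, and variables do not carry over. Pictures are saved under pics/ and viewed, about 8 in all and at most 12, crops included, and the job is handed in when it is done.

```bash
mkdir -p pics; ls; cat > h.py <<'E'
import numpy as np, cv2
from plant import r
from scipy.spatial.transform import Rotation as Ro
def snap(n,name=None):
    s=r.get_state(); d=r.snapshot(n)
    if n=="wrist":
        T=np.eye(4);T[:3,:3]=Ro.from_quat(s["eef_rot"]).as_matrix();T[:3,3]=s["tool_pos"]
        C=T@np.array(d["T_tool_cam"]); d["R"]=C[:3,:3].T; d["t"]=-C[:3,:3].T@C[:3,3]
    d["R"]=np.array(d["R"]);d["t"]=np.array(d["t"]);d["mtx"]=np.array(d["mtx"])
    if name:
        cv2.imwrite(f"pics/{name}.png",d["image"][:,:,::-1]); np.savez(f"pics/{name}.npz",**{k:d[k] for k in("image","mtx","R","t")})
    return d
def load(name): return dict(np.load(f"pics/{name}.npz"))
def ray(d,uv):
    o=-d["R"].T@d["t"]; v=d["R"].T@np.linalg.inv(d["mtx"])@np.array([uv[0],uv[1],1.0]); return o,v/np.linalg.norm(v)
def onz(d,uv,z):
    o,v=ray(d,uv); return o+v*(z-o[2])/v[2]
def proj(d,X):
    c=d["R"]@np.array(X)+d["t"]; p=d["mtx"]@c; return p[:2]/p[2]
def tri(obs):
    A=np.zeros((3,3));b=np.zeros(3)
    for d,uv in obs:
        o,v=ray(d,uv);P=np.eye(3)-np.outer(v,v);A+=P;b+=P@o
    X=np.linalg.solve(A,b); return X,[proj(d,X)-uv for d,uv in obs]
E
python3 - <<'E'
from h import *
print(r.get_state())
a=snap("scene","s0");b=snap("top","t0")
for d in(a,b): print(d["mtx"][0],d["mtx"][1],-d["R"].T@d["t"])
im=np.hstack([a["image"],b["image"]])[:,:,::-1]
cv2.imwrite("pics/t0b.png",cv2.resize(b["image"][:,:,::-1],(800,600),interpolation=cv2.INTER_CUBIC))
cv2.imwrite("pics/s0b.png",cv2.resize(a["image"][:,:,::-1],(800,600),interpolation=cv2.INTER_CUBIC))
E
```

```text
pics
{'clock': 0.0, 'q': array([-1.11620723,  0.68998174, -0.19451109,  1.56636183,  0.15731438,
        0.90248793, -0.21508128]), 'qd': array([-5.35686435e-04,  1.51146732e-03, -1.24212599e-03, -2.29198985e-03,
        1.25836391e-03,  1.03079423e-03, -5.15846530e-05]), 'joint_torque': array([ 7.79031816e-04, -5.27557468e+01, -1.26637179e+00, -1.53419155e+01,
       -5.26789797e-02,  6.99772747e-03,  1.79419330e-04]), 'tool_pos': array([0.25509434, 0.5698868 , 0.2459066 ]), 'eef_rot': array([ 8.39159523e-01,  5.43884587e-01, -7.32124842e-04,  5.61816164e-04]), 'contact_force': array([0.49695165, 0.1287904 , 0.2805948 ]), 'moment': array([ 0.01597836,  0.01766478, -0.06517992]), 'opening': 0.9982331156776699}
[447.86339166   0.         252.06640181] [  0.         447.86339166 196.17923657] [ 0.12937059 -0.89601647  0.66796793]
[415.10482495   0.         252.56075508] [  0.         415.10482495 200.69720784] [0.47811515 0.03675045 1.4867364 ]
```

View pics/t0b.png

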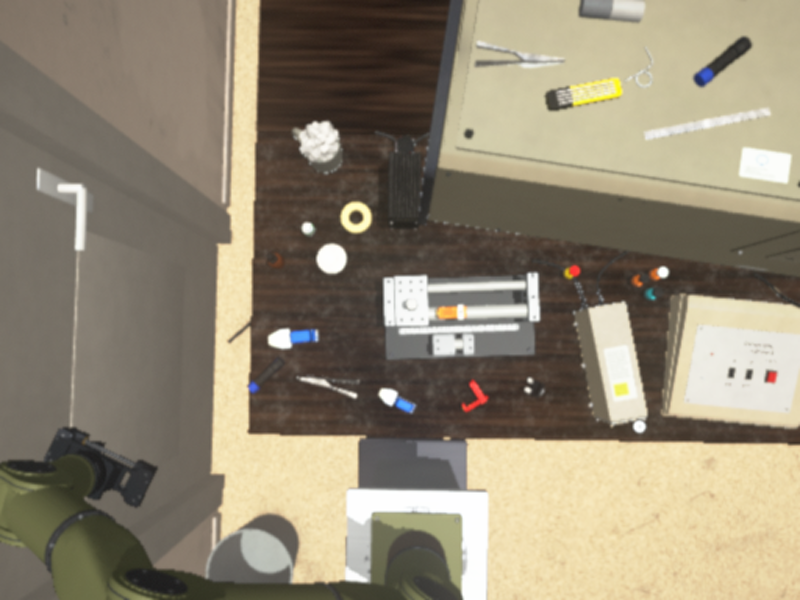

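View pics/s0b.png

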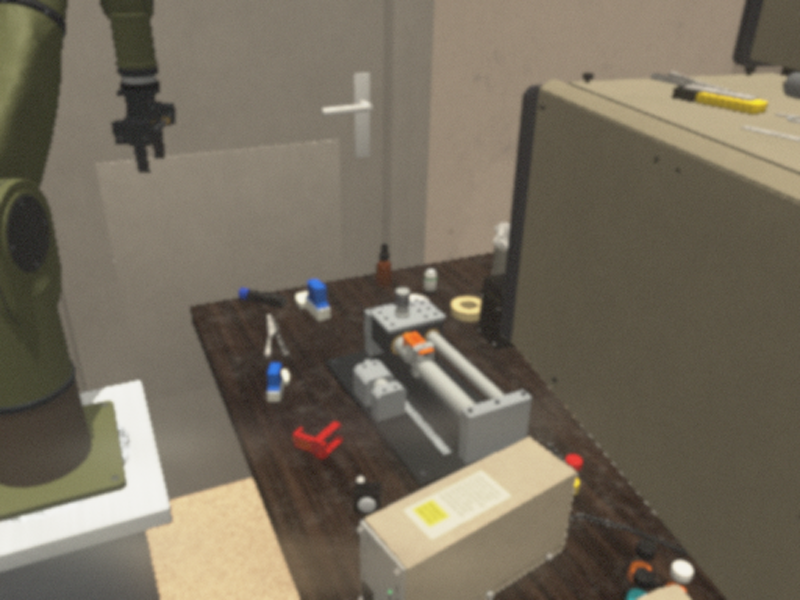

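The top view has +y to the left and +x upward. The large wedge is at (292,338) with its nose to the left, the orange clip at (452,312), the parking bar at (453,344) and the thumb post at (410,303). The small decoy wedge is at (397,400). Next I'll measure these coarsely.

```bash
python3 - <<'E'
from h import *
t=load("t0");s=load("s0")
def blobs(d,lo,hi,a=15):
    m=cv2.inRange(cv2.cvtColor(d["image"],cv2.COLOR_RGB2HSV),lo,hi)
    n,l,st,c=cv2.connectedComponentsWithStats(m)
    return [(c[i].round(1),st[i][:4],st[i][4]) for i in range(1,n) if st[i][4]>a]
for nm,lo,hi in(("blue",(100,130,80),(125,255,255)),("orange",(5,170,120),(20,255,255))):
    for k,d in(("t",t),("s",s)):
        for b in blobs(d,lo,hi): print(nm,k,*b)
wd=snap("wrist");print(np.array(r.snapshot("wrist")["T_tool_cam"]).round(3),wd["mtx"][0])
print("post",onz(t,(410*.64,303*.64),.15),"wedge",onz(t,(305*.64,337*.64),.066),"clip",onz(t,(452*.64,312*.64),.106))
E
```

```text
blue t [450.6  48.4] [445  44  12  10] 76
blue t [193.2 214.7] [186 211  16   9] 114
blue t [161.9 247.7] [160 245   5   6] 24
blue t [257.9 259. ] [253 255  11   9] 63
blue s [203.2 186.7] [197 179  13  18] 144
blue s [155.7 187.2] [154 185   5   6] 21
blue s [174.7 239.9] [171 232   9  17] 133
orange t [418.4 175.2] [417 172   5   7] 21
orange t [407.3 179.2] [405 176   6   7] 25
orange t [286.4 200. ] [282 197  10   6] 46
orange s [263.9 215.8] [258 212  13   9] 76
orange s [408.6 362. ] [403 360  14   7] 47
[[ 1.     0.001  0.     0.   ]
 [-0.001  0.959  0.284 -0.073]
 [ 0.    -0.284  0.959 -0.138]
 [ 0.     0.     0.     1.   ]] [332.26979942   0.         256.91294555]
post [0.56289466 0.02268193 0.15      ] wedge [0.48996276 0.25085572 0.066     ] clip [ 0.54787367 -0.06746993  0.106     ]
```

```bash
python3 -m pendant '[[[0,0,0.1],[-0.03,0.04,0],1],[[0,0,1.15],[-0.196,0.345,0],1],[[0,0,1.15],[-0.196,0.345,0],1],[[0,0,1.15],[-0.196,0.345,0],1],[[0,0,1.15],[-0.196,0.345,0],1],[[0,0,1.15],[-0.196,0.345,0],1],[[0,0,1.15],[-0.196,0.345,0],1],[[0,0,1.15],[-0.196,0.345,0],1],[[0,0,1.15],[-0.196,0.345,0],1],[[0,0,1.15],[-0.196,0.345,0],1]]'
python3 - <<'E'
from h import *
d=snap("wrist","w1");print(r.get_state()["q"].round(2),Ro.from_quat(r.get_state()["eef_rot"]).as_matrix().round(4))
E
```

```text
clock: 1.2
tool_pos: [0.4906, 0.2496, 0.2466]
eef_rot: [1.0, -0.001, -0.0, 0.0]
contact_force: [-0.8, 1.0, 0.2]
opening: 0.998
[-0.61  0.59  0.09  1.8  -0.08  0.75 -0.48] [[ 1.0e+00  1.2e-03 -9.0e-04]
 [ 1.3e-03 -1.0e+00  6.0e-04]
 [-9.0e-04 -6.0e-04 -1.0e+00]]
```

View pics/w1.png

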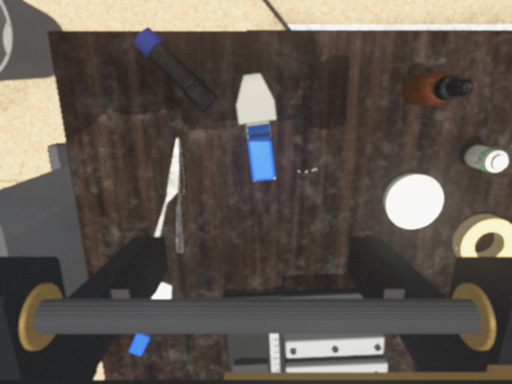

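Image-up is world +y. The wedge is nose-up, with its tip at (256,75), blade shoulder corners around (237,122) and (277,120), and grip down to (263,181). The torch, pliers, bottle and wafer box are clear of it. Now I'll measure it.

```bash
python3 - <<'E'
from h import *
d=load("w1");h=cv2.cvtColor(d["image"],cv2.COLOR_RGB2HSV)
for lo,hi,z,nm in(((100,130,60),(125,255,255),.066,"blue"),((0,0,130),(180,70,255),.011,"white")):
    m=cv2.inRange(h,lo,hi); m[:, :200]=0; m[:,310:]=0; m[:60]=0; m[200:]=0
    cs=max(cv2.findContours(m,0,1)[0],key=cv2.contourArea)
    q=cv2.approxPolyDP(cs,2.5,True)[:,0]; R=cv2.minAreaRect(cs); print(nm,cv2.boundingRect(cs),R)
    for p in q: print(p,onz(d,p,z)[:2].round(4))
E
```

```text
blue (247, 125, 29, 56) ((260.3841552734375, 152.9573211669922), (55.21577072143555, 25.288822174072266), 83.6598129272461)
[267 125] [0.5003 0.2968]
[248 128] [0.4824 0.294 ]
[249 163] [0.4831 0.2605]
[255 180] [0.4889 0.2434]
[267 180] [0.5007 0.2434]
[275 175] [0.5086 0.2485]
white (236, 73, 41, 65) ((255.05999755859375, 104.41999816894531), (62.50823974609375, 39.03229904174805), 81.8698959350586)
[259  73] [0.4931 0.3464]
[243  76] [0.4761 0.3434]
[236 103] [0.4682 0.3158]
[238 123] [0.47   0.2945]
[246 124] [0.4788 0.2934]
[247 137] [0.4798 0.2791]
[247 126] [0.4799 0.2912]
[268 123] [0.5031 0.2944]
[276 118] [0.5118 0.2998]
[274  99] [0.5094 0.3199]
```

```bash
python3 - <<'E'
from h import *
d=load("w1")
cv2.imwrite("pics/w1c.png",cv2.resize(d["image"][60:200,190:330,::-1],(560,560),interpolation=cv2.INTER_CUBIC))
E
```

```text
(no output)
```

View pics/w1c.png

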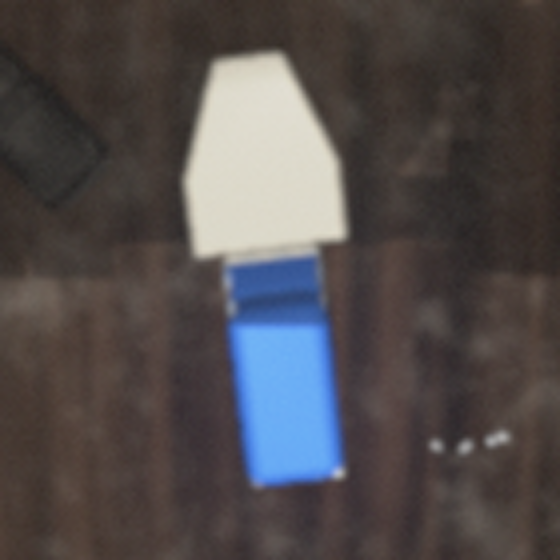

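```bash
python3 - <<'E'
from h import *
d=load("w1")
c=lambda p:(p[0]/4+190-.375,p[1]/4+60-.375)
f=lambda p,z:onz(d,c(p),z)[:2].round(4)
s=[f((193,257),.011),f((346,240),.011)];n=[f((215,60),.006),f((284,52),.006)]
g=[f(p,.066) for p in((230,320),(329,318),(343,474),(252,486))]
print("sh",s,np.mean(s,0),np.linalg.norm(s[0]-s[1]));print("nose",n,np.mean(n,0));print("grip",g,np.mean(g,0))
a=np.mean(n,0)-np.mean(s,0);print(np.linalg.norm(a),np.arctan2(-a[0],a[1]));a/=np.linalg.norm(a)
print("grip pred",np.mean(s,0)-.032*a)
e=(g[0]+g[1]-g[2]-g[3])/2;print(np.linalg.norm(e),np.arctan2(-e[0],e[1]))
E
```

```text
sh [array([0.4698, 0.2935]), array([0.512 , 0.2981])] [0.4909 0.2958] 0.04244997055358226
nose [array([0.4764, 0.3451]), array([0.4949, 0.3471])] [0.48565 0.3461 ]
grip [array([0.4815, 0.2831]), array([0.5051, 0.2836]), array([0.509 , 0.2453]), array([0.4865, 0.2423])] [0.495525 0.263575]
0.05057323897082336 0.10399720391268116
grip pred [0.49422191 0.26397289]
0.039799560299078704 0.11204456767559347
```

```bash
python3 -m pendant '[[[0,0,-0.108],[0.004,-0.014,0.03],1],[[0,0,-0.108],[0.004,-0.014,0.06],1],[[0,0,-0.108],[0.004,-0.014,0.09],1],[[0,0,-0.108],[0.004,-0.014,0.09],1],[[0,0,-0.108],[0.004,-0.014,0.09],1]]'
python3 - <<'E'
from h import *
d=snap("wrist","w2"); print(r.get_state()["tool_pos"])
h=cv2.cvtColor(d["image"],cv2.COLOR_RGB2HSV)
for lo,hi in(((100,130,60),(125,255,255)),((0,0,130),(180,70,255))):
    m=cv2.inRange(h,lo,hi); m[:, :150]=0; m[:,350:]=0
    cs=max(cv2.findContours(m,0,1)[0],key=cv2.contourArea);print(cv2.boundingRect(cs),cv2.approxPolyDP(cs,3,True)[:,0].tolist())
for X in((.4909,.2958,.011),(.4698,.2935,.011),(.512,.2981,.011),(.4815,.2831,.066),(.5051,.2836,.066),(.509,.2453,.066)): print(X,proj(d,X).round(1))
E
```

```text
clock: 1.75
tool_pos: [0.4933, 0.2661, 0.1569]
eef_rot: [0.998, 0.055, -0.001, -0.0]
contact_force: [0.0, -0.2, 0.8]
opening: 1.001
[0.49415807 0.26603288 0.15776904]
(242, 155, 34, 76) [[245, 156], [244, 228], [271, 230], [275, 225], [271, 156]]
(150, 0, 148, 36) [[150, 0], [153, 17], [297, 35], [275, 0]]
(0.4909, 0.2958, 0.011) [258.  149.2]
(0.4698, 0.2935, 0.011) [233.3 149.1]
(0.512, 0.2981, 0.011) [282.7 149.2]
(0.4815, 0.2831, 0.066) [243.1 177.3]
(0.5051, 0.2836, 0.066) [276.2 180.2]
(0.509, 0.2453, 0.066) [274.8 230.5]
```

View pics/w2.png

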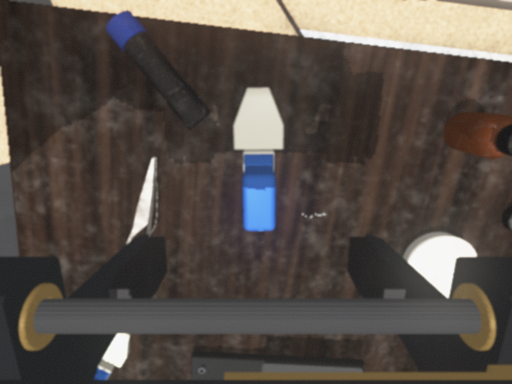

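```bash
python3 -m pendant '[[[0,0,0],[0,0.001,0.04],1],[[0,0,0],[0,0.001,0.08],1],[[0,0,0],[0,0.001,0.105],1],[[0,0,0],[0,0.001,0.117],1],[[0,0,0],[0,0.001,0.117],1],[[0,0,0],[0,0.001,0.117],0.2],[[0,0,0],[0,0.001,0.117],0.1],[[0,0,0],[0,0.001,0.117],0.1],[[0,0,0],[0,0.001,0.117],0.1],[[0,0,0],[0,0.001,0.117],0.1]]' 55
python3 -m pendant '[[[0,0,0],[0,0,0],0.1],[[0,0,0],[0,0,0],0.1],[[0,0,0],[0,0,0],0.1]]'
```

```text
clock: 2.8
tool_pos: [0.4945, 0.2638, 0.0402]
eef_rot: [0.999, 0.054, 0.0, -0.0]
contact_force: [-0.7, -0.7, 0.5]
opening: 0.567
clock: 3.1
tool_pos: [0.4942, 0.2637, 0.0397]
eef_rot: [0.999, 0.054, -0.0, -0.0]
contact_force: [0.1, 0.5, 0.6]
opening: 0.298
```

```bash
python3 -m pendant '[[[0,0,0],[0,0,0],0.1],[[0,0,0],[0,0,-0.04],0.1],[[0,0,0],[0,0,-0.09],0.1],[[0,0,0],[0,0,-0.14],0.1],[[0,0,0],[0,0,-0.18],0.1],[[0,0,0],[0,0,-0.21],0.1]]'
python3 -m pendant '[[[0,0,0.02],[0,0.04,0],0.1],[[0,0,0.04],[0.002,0.08,0],0.1],[[0,0,0.06],[0.004,0.12,0],0.1],[[0,0,0.08],[0.006,0.16,0],0.1],[[0,0,0.108],[0.008,0.2,0],0.1],[[0,0,0.108],[0.008,0.25,0],0.1],[[0,0,0.108],[0.008,0.3,0],0.1],[[0,0,0.108],[0.008,0.35,0],0.1],[[0,0,0.108],[0.008,0.39,0],0.1],[[0,0,0.108],[0.008,0.417,0],0.1]]'
python3 -m pendant '[[[0,0,0],[0,0,0],0.1],[[0,0,0],[0,0,0],0.1],[[0,0,0],[0,0,0],0.1]]'
python3 - <<'E'
from h import *
d=snap("wrist","w3"); print(r.get_state()["tool_pos"])
cv2.imwrite("pics/w3b.png",cv2.resize(d["image"][:,:,::-1],(800,600),interpolation=cv2.INTER_CUBIC))
E
```

```text
clock: 3.7
tool_pos: [0.4945, 0.2637, 0.2524]
eef_rot: [0.999, 0.054, 0.001, -0.001]
contact_force: [-0.5, 0.5, -3.0]
opening: 0.27
clock: 4.7
tool_pos: [0.5462, -0.1543, 0.2493]
eef_rot: [1.0, -0.002, -0.001, 0.001]
contact_force: [-0.2, 0.4, -2.3]
opening: 0.268
clock: 5.0
tool_pos: [0.5469, -0.1481, 0.2494]
eef_rot: [1.0, 0.001, -0.0, -0.001]
contact_force: [0.5, 0.7, -2.0]
opening: 0.27
[ 0.54710398 -0.14792501  0.24948194]
```

View pics/w3b.png

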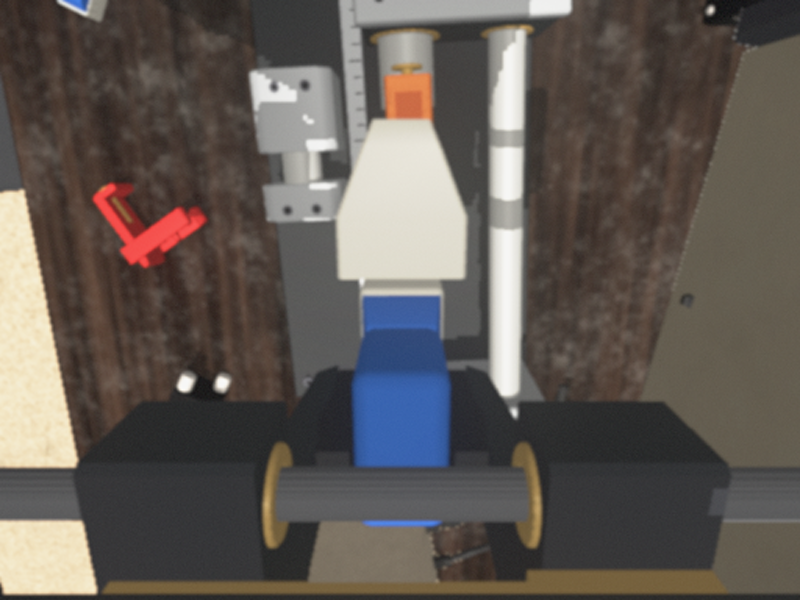

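The view shows the held wedge in the middle, the orange clip past its nose at (408,95), the parking bar between its cheeks at (302,165), the front rod neck and the carriage edge at the top. I'll take two sideways views to triangulate.

```bash
python3 -m pendant '[[[0,0,0],[-0.04,-0.02,-0.01],0.1],[[0,0,0],[-0.07,-0.04,-0.01],0.1],[[0,0,0],[-0.07,-0.04,-0.01],0.1],[[0,0,0],[-0.07,-0.04,-0.01],0.1],[[0,0,0],[-0.07,-0.04,-0.01],0.1]]'
python3 -c "
from h import *
d=snap('wrist','w4')"
python3 -m pendant '[[[0,0,0],[0.05,0,0],0.1],[[0,0,0],[0.1,0,0],0.1],[[0,0,0],[0.14,0,0],0.1],[[0,0,0],[0.14,0,0],0.1],[[0,0,0],[0.14,0,0],0.1],[[0,0,0],[0.14,0,0],0.1]]'
python3 - <<'E'
from h import *
e=snap('wrist','w5');d=load("w4")
c=np.hstack([d["image"][:220,200:430],e["image"][:220,60:290]])[:,:,::-1]
cv2.imwrite("pics/w45.png",cv2.resize(c,None,fx=1.7,fy=1.7,interpolation=cv2.INTER_CUBIC))
E
```

```text
clock: 5.55
tool_pos: [0.4784, -0.1097, 0.26]
eef_rot: [1.0, 0.001, 0.001, 0.0]
contact_force: [-0.1, 0.2, -2.4]
opening: 0.266
clock: 6.2
tool_pos: [0.6159, -0.1105, 0.2592]
eef_rot: [1.0, -0.0, -0.001, 0.0]
contact_force: [-0.3, 0.0, -1.3]
opening: 0.268
```

View pics/w45.png

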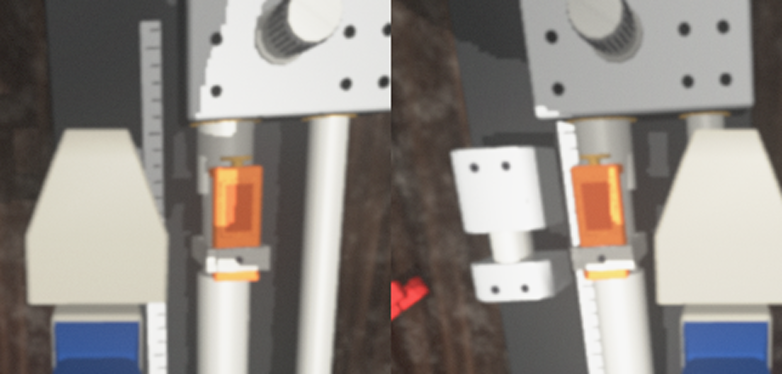

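Left crop is w4, right is w5. The clip is at (237,222) and (600,220), with its brass screw tip about 37 px short of the carriage. The carriage corner is at (189,118) and (537,116), and the parking bar shows at (508,235). Next step is triangulating these.

```bash
python3 - <<'E'
from h import *
d=load("w4");e=load("w5")
D=lambda x,y:np.array((x/1.7+200-.2,y/1.7-.2)); E=lambda x,y:np.array(((x-391)/1.7+60-.2,y/1.7-.2))
P={"car corner L":((189,118),(537,116)),"post top":((313,14),(597,13)),"foot L":((215,168),(573,166)),"foot R":((261,165),(617,163)),
"mouth L":((214,279),(585,277)),"mouth R":((259,279),(628,274)),"screw":((233,157),(597,156)),"claw L":((205,249),(573,248)),"claw R":((270,247),(631,245))}
for k,(a,b) in P.items():
    X,er=tri([(d,D(*a)),(e,E(*b))]);print(k,X.round(4),np.abs(er).max().round(2))
print("car R corner z.106",onz(e,E(753,106),.106),"L",onz(e,E(537,116),.106))
for n,p in (("ch",(453,151)),("ch",(538,147)),("bar L",(491,235)),("bar R",(523,233)),("c2",(474,265)),("c2",(548,262)),("c1 near",(462,234)),("c1nearR",(545,222)),("c2far",(479,299)),("c2farR",(552,297))): print(n,onz(e,E(*p),.063 if n[0]=="c" else .055).round(4))
for n,im in(("d",d),("e",e)):
    m=cv2.inRange(cv2.cvtColor(im["image"],cv2.COLOR_RGB2HSV),(3,140,100),(22,255,255))
    cs=max(cv2.findContours(m,0,1)[0],key=cv2.contourArea);R=cv2.minAreaRect(cs);print(n,R,onz(im,R[0],.106).round(4))
    for p in cv2.boxPoints(R): print(onz(im,p,.106)[:2].round(4))
# rod edges in w4/w5 : gradient rows
for n,im,rows,c0,c1 in(("d",d,(180,190,200,210),305,355),("e",e,(180,190,200,210),165,225)):
    g=cv2.GaussianBlur(cv2.cvtColor(im["image"],cv2.COLOR_RGB2GRAY),(0,0),1).astype(float)
    for v in rows:
        s=np.gradient(g[v,c0:c1]);a,b=c0+s.argmax(),c0+s.argmin();print(n,v,a,b,onz(im,(a,v),.072)[:2].round(4),onz(im,(b,v),.072)[:2].round(4))
E
```

```text
car corner L [ 0.5236 -0.0149  0.1041] 0.05
post top [0.5645 0.0206 0.1468] 0.73
foot L [ 0.5385 -0.0383  0.1007] 0.0
foot R [ 0.5611 -0.0368  0.1027] 0.03
mouth L [ 0.541  -0.0949  0.1027] 0.15
mouth R [ 0.5643 -0.0936  0.105 ] 1.02
screw [ 0.5491 -0.0332  0.0926] 0.3
claw L [ 0.5356 -0.0794  0.1016] 0.18
claw R [ 0.5673 -0.077   0.1092] 0.08
car R corner z.106 [ 0.62869155 -0.01054135  0.106     ] L [ 0.52420974 -0.01507579  0.106     ]
ch [ 0.4615 -0.0304  0.063 ]
ch [ 0.5097 -0.0282  0.063 ]
bar L [ 0.4741 -0.0785  0.055 ]
bar R [ 0.4935 -0.0772  0.055 ]
c2 [ 0.4651 -0.0953  0.063 ]
c2 [ 0.5095 -0.0935  0.063 ]
c1 near [ 0.4604 -0.0769  0.063 ]
c1nearR [ 0.5098 -0.0699  0.063 ]
c2far [ 0.4655 -0.1161  0.063 ]
c2farR [ 0.51   -0.1149  0.063 ]
d ((339.4875793457031, 120.73869323730469), (47.56515121459961, 29.157438278198242), 87.27368927001953) [ 0.5499 -0.0566  0.106 ]
[ 0.5353 -0.0375]
[ 0.5598 -0.0364]
[ 0.5652 -0.0764]
[ 0.5396 -0.0777]
e ((181.8096466064453, 119.83502960205078), (48.091758728027344, 27.43011474609375), 85.91438293457031) [ 0.5513 -0.0568  0.106 ]
[ 0.5395 -0.0378]
[ 0.5627 -0.0362]
[ 0.5635 -0.0764]
[ 0.5394 -0.0782]
d 180 316 346 [ 0.5388 -0.1177] [ 0.5692 -0.1176]
d 190 316 345 [ 0.5393 -0.1282] [ 0.569  -0.1282]
d 200 316 345 [ 0.5399 -0.1389] [ 0.5698 -0.1389]
d 210 316 345 [ 0.5405 -0.1498] [ 0.5707 -0.1498]
e 180 171 210 [ 0.529  -0.1184] [ 0.5684 -0.1184]
e 190 172 211 [ 0.5293 -0.1289] [ 0.569  -0.1289]
e 200 173 212 [ 0.5295 -0.1396] [ 0.5696 -0.1396]
e 210 175 213 [ 0.5308 -0.1505] [ 0.5702 -0.1504]
```

```bash
python3 - <<'E'
from h import *
w=load("w3");e=load("w5");print(-w["R"].T@w["t"],-e["R"].T@e["t"])
W=lambda x,y:np.array((x*.64-.2,y*.64-.2)); E=lambda x,y:np.array(((x-391)/1.7+60-.2,y/1.7-.2))
for k,a,b in(("farL",(250,72),(453,151)),("farR",(335,68),(538,147)),("nearL",(269,221),(479,299)),("nearR",(341,213),(552,297)),("c1L",(259,153),(462,234)),("barL",(283,165),(491,235)),("barR",(321,165),(523,233))):
    X,er=tri([(w,W(*a)),(e,E(*b))]);print(k,X.round(4),np.abs(er).max().round(1))
th=.046;c,s=np.cos(th),np.sin(th);O=np.array((.5519,-.0799))
R=np.array([[c,-s],[s,c]])
for n,p in(("cheek farL",(-.092,.056,.063)),("farR",(-.044,.056,.063)),("nearL",(-.092,-.032,.063)),("nearR",(-.044,-.032,.063)),("c1L",(-.092,.0095,.063)),("bar",(-.068,0,.06)),("neck",(0,-.016,.084))):
    q=R@p[:2]+O;X=(*q,p[2]);pw=(proj(w,X)+.2)/.64;pe=proj(e,X)+.2;print(n,q.round(4),"w3",pw.round(0),"w45",((pe[0]-60)*1.7+391).round(0),(pe[1]*1.7).round(0))
im=e["image"][50:210,60:190,::-1];cv2.imwrite("pics/w5c.png",cv2.resize(im,None,fx=4,fy=3.7,interpolation=cv2.INTER_CUBIC))
E
```

```text
[ 0.5466733  -0.07485285  0.38783841] [ 0.61603551 -0.03705859  0.3975516 ]
farL [ 0.4562 -0.03    0.0519] 0.2
farR [ 0.5073 -0.028   0.0555] 0.0
nearL [ 0.4625 -0.1177  0.0562] 0.0
nearR [ 0.5104 -0.1127  0.0665] 1.4
c1L [ 0.4621 -0.0763  0.0669] 0.2
barL [ 0.4692 -0.0819  0.0411] 1.8
barR [ 0.4957 -0.0801  0.0572] 3.3
cheek farL [ 0.4574 -0.0282] w3 [247.  66.] w45 445.0 147.0
farR [ 0.5054 -0.026 ] w3 [330.  62.] w45 530.0 143.0
nearL [ 0.4615 -0.1161] w3 [265. 220.] w45 472.0 299.0
nearR [ 0.5094 -0.1139] w3 [341. 216.] w45 551.0 295.0
c1L [ 0.4596 -0.0746] w3 [256. 150.] w45 460.0 230.0
bar [ 0.484 -0.083] w3 [299. 165.] w45 505.0 244.0
neck [ 0.5526 -0.0959] w3 [412. 190.] w45 614.0 273.0
```

```bash
python3 -m pendant '[[[0,0,-0.02],[-0.03,0.04,0],0.1],[[0,0,-0.046],[-0.059,0.077,0],0.1],[[0,0,-0.046],[-0.059,0.077,0.03],0.1],[[0,0,-0.046],[-0.059,0.077,0.06],0.1],[[0,0,-0.046],[-0.059,0.077,0.09],0.1],[[0,0,-0.046],[-0.059,0.077,0.11],0.1],[[0,0,-0.046],[-0.059,0.077,0.11],0.1],[[0,0,-0.046],[-0.059,0.077,0.11],0.1],[[0,0,-0.046],[-0.059,0.077,0.11],0.1]]'
python3 - <<'E'
from h import *
st=r.get_state();print(st["tool_pos"],Ro.from_quat(st["eef_rot"]).as_rotvec(),st["contact_force"])
d=snap("wrist","w6")
w=load("w3");print("shoulder rel TCP w3",[ (onz(w,(x*.64-.2,277*.64-.2),.2208)-(.5471,-.1479,.2495)).round(4) for x in(338,467)])
cv2.imwrite("pics/w6b.png",cv2.resize(d["image"][:,:,::-1],(800,600),interpolation=cv2.INTER_CUBIC))
E
```

```text
clock: 7.15
tool_pos: [0.5589, -0.1874, 0.1513]
eef_rot: [1.0, 0.023, 0.001, 0.0]
contact_force: [0.0, -0.3, -1.5]
opening: 0.266
[ 0.55890224 -0.1874127   0.15130232] [3.13992689 0.07190129 0.00403606] [ 0.02291767 -0.2596705  -1.45287056]
shoulder rel TCP w3 [array([-0.0213,  0.0331, -0.0287]), array([ 0.0213,  0.0333, -0.0287])]
```

View pics/w6b.png

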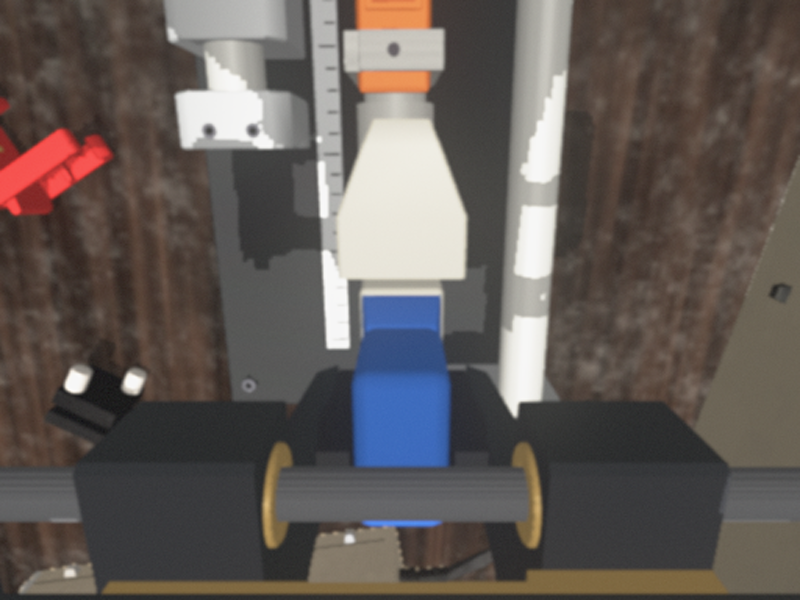

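The nose is at (402,120), about 2.3 mm right of the clip and neck centre line at x≈395. I'll shift left and lower it onto the rod.

```bash
python3 -m pendant '[[[0,0,0],[-0.0023,0,0],0.1],[[0,0,0],[-0.0023,0,0.015],0.1],[[0,0,0],[-0.0023,0,0.0225],0.1],[[0,0,0],[-0.0023,0,0.0225],0.1],[[0,0,0],[-0.0023,0,0.0225],0.1],[[0,0,0],[-0.0023,0,0.0225],0.1]]'
python3 -m pendant '[[[0,0,0],[0,0,0.001],0.1],[[0,0,0],[0,0,0.0015],0.1],[[0,0,0],[0,0,0.0015],0.1],[[0,0,0],[0,0,0.0015],0.1]]'
python3 -m pendant '[[[0,0,0],[0,0,0.0005],0.1],[[0,0,0],[0,0,0.001],0.1],[[0,0,0],[0,0,0.001],0.1],[[0,0,0],[0,0,0.001],0.1]]'
```

```text
clock: 7.8
tool_pos: [0.556, -0.1871, 0.1275]
eef_rot: [1.0, 0.023, 0.0, 0.0]
contact_force: [-0.6, -0.0, -2.3]
opening: 0.266
clock: 8.2
tool_pos: [0.5561, -0.1872, 0.1266]
eef_rot: [1.0, 0.023, 0.0, 0.0]
contact_force: [-1.6, 1.0, 6.0]
opening: 0.27
clock: 8.6
tool_pos: [0.5561, -0.1872, 0.1265]
eef_rot: [1.0, 0.023, 0.001, 0.0]
contact_force: [-2.7, 1.2, 13.6]
opening: 0.267
```

```bash
python3 -m pendant '[[[0,0,0],[0,0,-0.0009],0.1],[[0,0,0],[0,-0.003,-0.0009],0.1],[[0,0,0],[0,-0.006,-0.0009],0.1],[[0,0,0],[0,-0.009,-0.0009],0.1],[[0,0,0],[0,-0.012,-0.0009],0.1],[[0,0,0],[0,-0.015,-0.0009],0.1],[[0,0,0],[0,-0.018,-0.0009],0.1],[[0,0,0],[0,-0.021,-0.0009],0.1],[[0,0,0],[0,-0.024,-0.0009],0.1],[[0,0,0],[0,-0.024,-0.0009],0.1]]'
python3 -m pendant '[[[0,0,0],[0,-0.002,0],0.1],[[0,0,0],[0,-0.004,0],0.1],[[0,0,0],[0,-0.006,0],0.1],[[0,0,0],[0,-0.008,0],0.1],[[0,0,0],[0,-0.01,0],0.1],[[0,0,0],[0,-0.012,0],0.1],[[0,0,0],[0,-0.012,0],0.1]]'
```

```text
clock: 9.6
tool_pos: [0.5561, -0.1643, 0.1266]
eef_rot: [1.0, 0.023, 0.002, 0.001]
contact_force: [0.4, -2.1, 6.5]
opening: 0.266
clock: 10.3
tool_pos: [0.5554, -0.1529, 0.1266]
eef_rot: [1.0, 0.022, 0.002, 0.001]
contact_force: [-0.3, -2.9, 5.9]
opening: 0.266
```

```bash
python3 -m pendant '[[[0,0,0],[0,-0.002,0],0.1],[[0,0,0],[0,-0.004,0],0.1],[[0,0,0],[0,-0.006,0],0.1],[[0,0,0],[0,-0.008,0],0.1],[[0,0,0],[0,-0.01,0],0.1],[[0,0,0],[0,-0.01,0],0.1]]'
python3 -m pendant '[[[0,0,0],[0,-0.0015,0],0.1],[[0,0,0],[0,-0.003,0],0.1],[[0,0,0],[0,-0.0045,0],0.1],[[0,0,0],[0,-0.006,0],0.1],[[0,0,0],[0,-0.0075,0],0.1],[[0,0,0],[0,-0.009,0],0.1],[[0,0,0],[0,-0.009,0],0.1]]'
```

```text
clock: 10.9
tool_pos: [0.555, -0.1438, 0.1266]
eef_rot: [1.0, 0.022, 0.002, 0.002]
contact_force: [-0.1, -4.5, 5.6]
opening: 0.267
clock: 11.6
tool_pos: [0.5547, -0.1365, 0.1267]
eef_rot: [1.0, 0.022, 0.002, 0.003]
contact_force: [-0.1, -7.5, 5.3]
opening: 0.268
```

```bash
python3 -m pendant '[[[0,0,0],[0,-0.0015,0],0.1],[[0,0,0],[0,-0.003,0],0.1],[[0,0,0],[0,-0.0045,0],0.1],[[0,0,0],[0,-0.006,0],0.1],[[0,0,0],[0,-0.0075,0],0.1],[[0,0,0],[0,-0.009,0],0.1],[[0,0,0],[0,-0.01,0],0.1],[[0,0,0],[0,-0.01,0],0.1]]'
python3 -m pendant '[[[0,0,0],[0,-0.0015,0],0.1],[[0,0,0],[0,-0.003,0],0.1],[[0,0,0],[0,-0.0045,0],0.1],[[0,0,0],[0,-0.006,0],0.1],[[0,0,0],[0,-0.0075,0],0.1],[[0,0,0],[0,-0.008,0],0.1],[[0,0,0],[0,-0.008,0],0.1]]'
python3 - <<'E'
from h import *
d=snap("wrist","w7")
m=cv2.inRange(cv2.cvtColor(d["image"],cv2.COLOR_RGB2HSV),(3,140,100),(22,255,255))
cs=max(cv2.findContours(m,0,1)[0],key=cv2.contourArea);print(cv2.boundingRect(cs))
E
```

```text
clock: 12.4
tool_pos: [0.5542, -0.1282, 0.1268]
eef_rot: [1.0, 0.021, 0.002, 0.004]
contact_force: [0.4, -9.6, 5.6]
opening: 0.273
clock: 13.1
tool_pos: [0.5538, -0.1176, 0.1266]
eef_rot: [1.0, 0.022, 0.002, 0.002]
contact_force: [0.1, -5.8, 6.0]
opening: 0.269
(228, 37, 53, 93)
```

```bash
python3 -m pendant '[[[0,0,0],[0,-0.001,0],0.1],[[0,0,0],[0,-0.002,0],0.1],[[0,0,0],[0,-0.003,0],0.1],[[0,0,0],[0,-0.004,0],0.1],[[0,0,0],[0,-0.005,0],0.1],[[0,0,0],[0,-0.006,0],0.1],[[0,0,0],[0,-0.006,0],0.1]]'
python3 -m pendant '[[[0,0,0],[0,-0.001,0],0.1],[[0,0,0],[0,-0.002,0],0.1],[[0,0,0],[0,-0.003,0],0.1],[[0,0,0],[0,-0.004,0],0.1],[[0,0,0],[0,-0.004,0],0.1]]'
python3 - <<'E'
from h import *
d=snap("wrist","w8")
for z in(.099,.106): print(z,onz(d,(257,130),z),r.get_state()["tool_pos"])
cv2.imwrite("pics/w8b.png",cv2.resize(d["image"][:250,130:380,::-1],(600,600),interpolation=cv2.INTER_CUBIC))
E
```

```text
clock: 13.85
tool_pos: [0.5533, -0.1115, 0.1266]
eef_rot: [1.0, 0.022, 0.002, 0.002]
contact_force: [-0.1, -6.4, 5.0]
opening: 0.266
clock: 14.35
tool_pos: [0.5532, -0.1102, 0.1268]
eef_rot: [1.0, 0.021, 0.002, 0.004]
contact_force: [-1.1, -10.1, 5.5]
opening: 0.268
0.099 [ 0.55090981 -0.05298188  0.099     ] [ 0.55316226 -0.11013308  0.12673131]
0.106 [ 0.55084447 -0.05225306  0.106     ] [ 0.55316226 -0.11013308  0.12673131]
```

View pics/w8b.png

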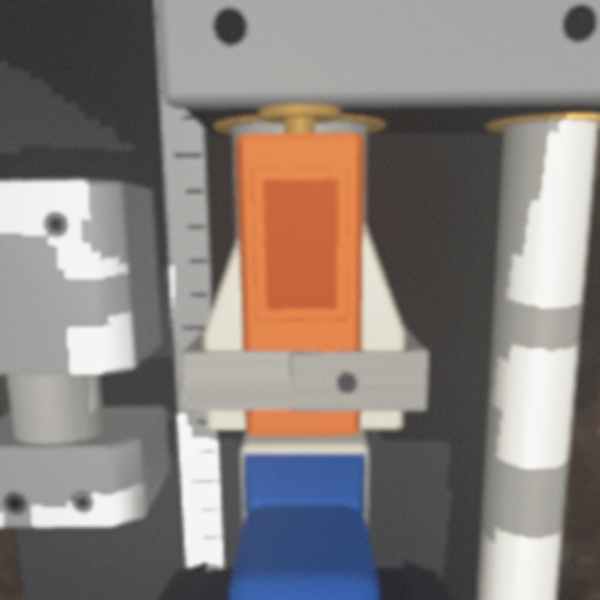

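The strut end meets the sole, both claws stand on the full-width blade and the screw touches the carriage. I'll give it one more small nudge, relax, then lift.

```bash
python3 -m pendant '[[[0,0,0],[0,-0.001,0],0.1],[[0,0,0],[0,-0.002,0],0.1],[[0,0,0],[0,-0.002,0],0.1],[[0,0,0],[0,-0.002,0],0.1]]'
python3 -m pendant '[[[0,0,0],[0,0.001,0],0.1],[[0,0,0],[0,0.003,0],0.1],[[0,0,0],[0,0.005,0],0.1],[[0,0,0],[0,0.005,0],0.1]]'
```

```text
clock: 14.8
tool_pos: [0.5531, -0.1099, 0.1269]
eef_rot: [1.0, 0.02, 0.002, 0.005]
contact_force: [-0.4, -13.2, 6.6]
opening: 0.267
clock: 15.2
tool_pos: [0.5532, -0.1103, 0.1266]
eef_rot: [1.0, 0.022, 0.001, 0.002]
contact_force: [-0.7, -4.9, 6.9]
opening: 0.267
```

```bash
python3 -m pendant '[[[0,0,0],[0,0.001,-0.003],0.1],[[0,0,0],[0,0.001,-0.006],0.1],[[0,0,0],[0,0.001,-0.01],0.1],[[0,0,0],[0,0.001,-0.015],0.1],[[0,0,0],[0,0.001,-0.02],0.1],[[0,0,0],[0,0.001,-0.02],0.1]]'
python3 -m pendant '[[[0,0,0],[0,0,-0.006],0.1],[[0,0,0],[0,0,-0.012],0.1],[[0,0,0],[0,0,-0.018],0.1],[[0,0,0],[0,0,-0.024],0.1],[[0,0,0],[0,0,-0.03],0.1],[[0,0,0],[0,0,-0.036],0.1],[[0,0,0],[0,0,-0.036],0.1],[[0,0,0],[0,0,-0.036],0.1]]'
python3 - <<'E'
from h import *
d=snap("wrist","w9");s=snap("scene","s9")
m=cv2.inRange(cv2.cvtColor(d["image"],cv2.COLOR_RGB2HSV),(3,140,100),(22,255,255))
cs=max(cv2.findContours(m,0,1)[0],key=cv2.contourArea);print(cv2.minAreaRect(cs))
cv2.imwrite("pics/w9b.png",np.hstack([cv2.resize(d["image"][:250,130:380,::-1],(400,400)),cv2.resize(s["image"][150:300,200:350,::-1],(400,400),interpolation=cv2.INTER_CUBIC)]))
E
```

```text
clock: 15.8
tool_pos: [0.5522, -0.1071, 0.1458]
eef_rot: [1.0, 0.023, -0.0, -0.001]
contact_force: [0.6, 0.6, -3.7]
opening: 0.268
clock: 16.6
tool_pos: [0.5522, -0.1082, 0.1817]
eef_rot: [1.0, 0.023, 0.0, -0.0]
contact_force: [0.4, 0.2, -2.5]
opening: 0.271
((255.5, 100.0), (90.0, 53.0), 90.0)
```

View pics/w9b.png

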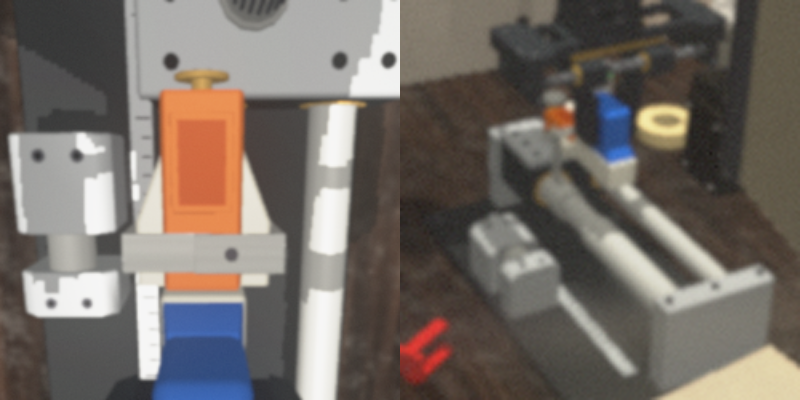

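The clip sits on the wedge with both claws spread, clear of the rod. I'll carry it over the parking bar.

```bash
python3 -m pendant '[[[0,0,0],[-0.004,0.004,0],0.1],[[0,0,0],[-0.012,0.01,0],0.1],[[0,0,0],[-0.022,0.0165,0],0.1],[[0,0,0],[-0.034,0.0165,0],0.1],[[0,0,0],[-0.046,0.0165,0],0.1],[[0,0,0],[-0.056,0.0165,0],0.1],[[0,0,0],[-0.063,0.0165,0],0.1],[[0,0,0],[-0.067,0.0165,0],0.1],[[0,0,0],[-0.067,0.0165,0],0.1],[[0,0,0],[-0.067,0.0165,0],0.1]]'
python3 -m pendant '[[[0,0,0],[0,0,0.015],0.1],[[0,0,0],[0,0,0.03],0.1],[[0,0,0],[0,0,0.036],0.1],[[0,0,0],[0,0,0.036],0.1],[[0,0,0],[0,0,0.036],0.1]]'
python3 - <<'E'
from h import *
d=snap("wrist","w10")
im=d["image"][:240,100:420,::-1].copy()
cv2.imwrite("pics/w10b.png",cv2.resize(im,None,fx=2.5,fy=2.5,interpolation=cv2.INTER_CUBIC))
E
```

```text
clock: 17.7
tool_pos: [0.4867, -0.1278, 0.1817]
eef_rot: [1.0, 0.023, 0.001, 0.0]
contact_force: [0.6, 0.0, -2.6]
opening: 0.263
clock: 18.2
tool_pos: [0.4865, -0.1278, 0.1459]
eef_rot: [1.0, 0.023, 0.0, 0.0]
contact_force: [-0.2, 0.5, -2.6]
opening: 0.267
```

View pics/w10b.png

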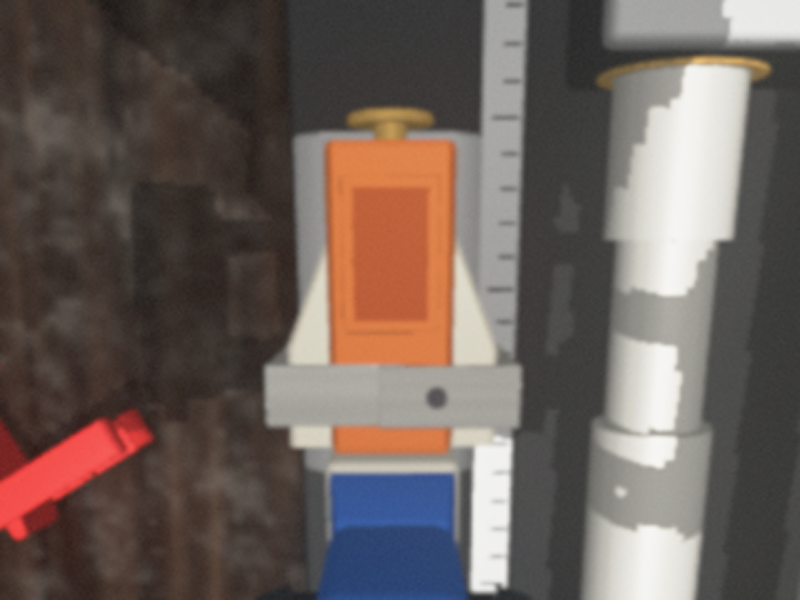

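```bash
python3 - <<'E'
from h import *
d=load("w10");th=.046;c,s=np.cos(th),np.sin(th);O=np.array((.5519,-.0799));R=np.array([[c,-s],[s,c]])
C=lambda x,y:(x/2.5+100-.3,y/2.5-.3)
for n,p,z in(("cheek far L",(297,134),.063),("cheek far R",(478,134),.063),("cheek near L",(306,469),.063),("cheek nearR",(470,469),.063),("clip foot L",(327,142),.1242),("clip foot R",(454,142),.1242),("mouth L",(333,453),.1242),("mouth R",(450,453),.1242),("claw far",(392,364),.1242),("claw near",(392,427),.1242),("neck far",(670,240),.084),("neck near",(655,425),.084),("carr",(680,45),.106)):
    X=onz(d,C(*p),z);print(n,"stage",(R.T@(X[:2]-O)*1000).round(1))
E
```

```text
cheek far L stage [-91.2  53.8]
cheek far R stage [-46.5  53.9]
cheek near L stage [-91.4 -31.8]
cheek nearR stage [-46.1 -31.8]
clip foot L stage [-79.4  45.5]
clip foot R stage [-56.6  45.6]
mouth L stage [-79.4 -11.8]
mouth R stage [-56.2 -11.8]
claw far stage [-67.7   5.8]
claw near stage [-67.7  -6.5]
neck far stage [-3.4 28.8]
neck near stage [ -3.  -14.8]
carr stage [-12.  65.]
```

```bash
python3 -m pendant '[[[0,0,0],[-0.0007,0.0004,0],0.1],[[0,0,0],[-0.0007,0.0004,0.008],0.1],[[0,0,0],[-0.0007,0.0004,0.014],0.1],[[0,0,0],[-0.0007,0.0004,0.02],0.1],[[0,0,0],[-0.0007,0.0004,0.024],0.1],[[0,0,0],[-0.0007,0.0004,0.024],0.1]]'
python3 -m pendant '[[[0,0,0],[0,0,0.005],0.1],[[0,0,0],[0,0,0.01],0.1],[[0,0,0],[0,0,0.014],0.1],[[0,0,0],[0,0,0.017],0.1],[[0,0,0],[0,0,0.018],0.1],[[0,0,0],[0,0,0.018],0.1],[[0,0,0],[0,0,0.018],0.1]]'
```

```text
clock: 18.85
tool_pos: [0.4849, -0.1281, 0.1208]
eef_rot: [1.0, 0.023, -0.001, -0.0]
contact_force: [-0.2, 0.4, -2.0]
opening: 0.272
clock: 19.55
tool_pos: [0.4855, -0.1282, 0.1037]
eef_rot: [1.0, 0.023, 0.0, -0.0]
contact_force: [0.3, 0.0, -2.0]
opening: 0.265
```

```bash
python3 -m pendant '[[[0,0,0],[0,0,0.0006],0.1],[[0,0,0],[0,0,0.001],0.1],[[0,0,0],[0,0,0.001],0.1],[[0,0,0],[0,0,0.001],0.1]]'
python3 - <<'E'
from h import *
d=snap("wrist","w11")
m=cv2.inRange(cv2.cvtColor(d["image"],cv2.COLOR_RGB2HSV),(3,140,100),(22,255,255))
cs=max(cv2.findContours(m,0,1)[0],key=cv2.contourArea);print(cv2.boundingRect(cs),cv2.minAreaRect(cs))
E
```

```text
clock: 19.95
tool_pos: [0.4856, -0.1284, 0.1027]
eef_rot: [1.0, 0.023, 0.0, 0.0]
contact_force: [-0.1, -0.4, -1.4]
opening: 0.269
(230, 54, 52, 92) ((255.5, 99.5), (91.0, 51.0), 90.0)
```

```bash
python3 -m pendant '[[[0,0,0],[0,0.003,0],0.1],[[0,0,0],[0,0.006,0],0.1],[[0,0,0],[0,0.01,0],0.1],[[0,0,0],[0,0.014,0],0.1],[[0,0,0],[0,0.018,0],0.1],[[0,0,0],[0,0.022,0],0.1],[[0,0,0],[0,0.026,0],0.1],[[0,0,0],[0,0.03,0],0.1],[[0,0,0],[0,0.034,0],0.1]]'
python3 -m pendant '[[[0,0,0],[0,0.005,0],0.1],[[0,0,0],[0,0.01,0],0.1],[[0,0,0],[0,0.015,0],0.1],[[0,0,0],[0,0.02,0],0.1],[[0,0,0],[0,0.025,0],0.1],[[0,0,0],[0,0.03,0],0.1],[[0,0,0],[0,0.036,0],0.1],[[0,0,0],[0,0.036,0],0.1],[[0,0,0],[0,0.036,0],0.1]]'
python3 - <<'E'
from h import *
print(r.get_state()["tool_pos"])
d=snap("wrist","w12")
im=d["image"][:240,100:420,::-1].copy()
cv2.imwrite("pics/w12b.png",cv2.resize(im,None,fx=2.5,fy=2.5,interpolation=cv2.INTER_CUBIC))
E
```

```text
clock: 20.9
tool_pos: [0.487, -0.1635, 0.1027]
eef_rot: [1.0, 0.022, 0.0, 0.001]
contact_force: [0.2, -0.1, -0.4]
opening: 0.267
clock: 21.8
tool_pos: [0.4885, -0.1982, 0.1025]
eef_rot: [1.0, 0.023, -0.0, -0.0]
contact_force: [-0.2, 0.4, -2.1]
opening: 0.267
[ 0.4885258  -0.19819619  0.10253367]
```

View pics/w12b.png

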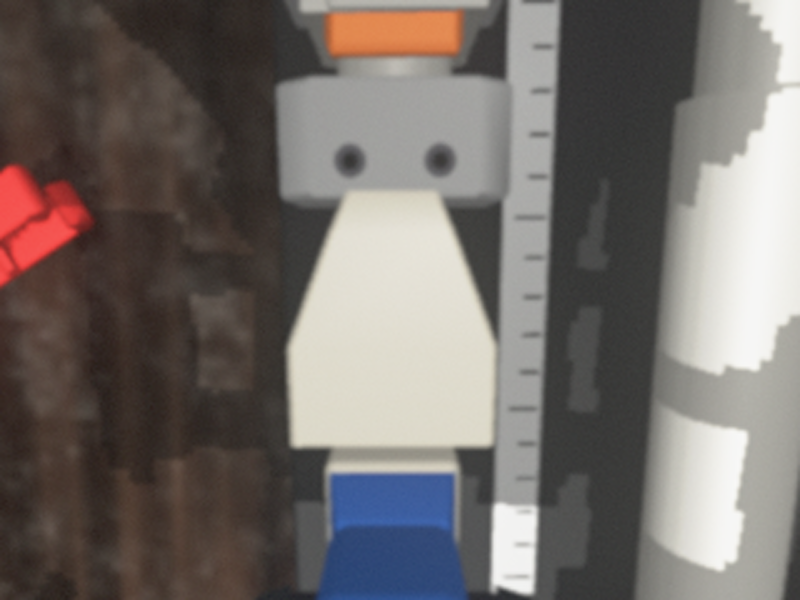

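The clip is over the bar, centred at x≈395, with the nose clear of the cheek. I've now viewed 12 pictures, so the remaining checks are numeric. Next I'll take the wedge back to its original free spot.

```bash
python3 -m pendant '[[[0,0,0],[0,0.002,-0.02],0.1],[[0,0,0],[0,0.002,-0.06],0.1],[[0,0,0],[0,0.002,-0.1],0.1],[[0,0,0],[0,0.002,-0.12],0.1],[[0,0,0],[0,0.002,-0.12],0.1]]'
python3 -m pendant '[[[0,0,0],[0.002,-0.03,0],0.1],[[0,0,0],[0.004,-0.075,0],0.1],[[0,0,-0.02],[0.008,-0.12,0],0.1],[[0,0,-0.04],[0.01,-0.165,0],0.1],[[0,0,-0.062],[0.012,-0.21,0],0.1],[[0,0,-0.062],[0.016,-0.255,0],0.1],[[0,0,-0.062],[0.02,-0.3,0],0.1],[[0,0,-0.062],[0.023,-0.35,0],0.1],[[0,0,-0.062],[0.026,-0.4,0],0.1],[[0,0,-0.062],[0.027,-0.44,0],0.1]]'
python3 -m pendant '[[[0,0,0],[0,-0.023,0],0.1],[[0,0,0],[0,-0.023,0],0.1],[[0,0,0],[0,-0.023,0],0.1]]'
```

```text
clock: 22.35
tool_pos: [0.4904, -0.2004, 0.2253]
eef_rot: [1.0, 0.023, 0.003, 0.001]
contact_force: [-0.6, -0.9, -1.5]
opening: 0.268
clock: 23.35
tool_pos: [0.4939, 0.2441, 0.2208]
eef_rot: [0.998, 0.055, -0.001, -0.0]
contact_force: [0.6, 0.5, -2.6]
opening: 0.268
clock: 23.65
tool_pos: [0.4918, 0.2629, 0.221]
eef_rot: [0.999, 0.055, -0.001, 0.001]
contact_force: [0.2, -0.5, -1.4]
opening: 0.267
```

Lower by 0.181 to TCP z≈0.040, gently at the end.

```bash
python3 -m pendant '[[[0,0,0],[0,0,0.03],0.1],[[0,0,0],[0,0,0.07],0.1],[[0,0,0],[0,0,0.11],0.1],[[0,0,0],[0,0,0.145],0.1],[[0,0,0],[0,0,0.165],0.1],[[0,0,0],[0,0,0.175],0.1],[[0,0,0],[0,0,0.179],0.1],[[0,0,0],[0,0,0.1805],0.1],[[0,0,0],[0,0,0.1805],0.1],[[0,0,0],[0,0,0.1805],0.1]]'
```

```text
clock: 24.65
tool_pos: [0.4936, 0.2638, 0.0432]
eef_rot: [0.999, 0.054, 0.001, -0.0]
contact_force: [0.4, -0.5, -1.1]
opening: 0.267
```

```bash
python3 -m pendant '[[[0,0,0],[0,0,0.0006],0.1],[[0,0,0],[0,0,0.0006],0.1],[[0,0,0],[0,0,0.0006],0.1]]'
```

```text
clock: 24.95
tool_pos: [0.493, 0.2637, 0.0418]
eef_rot: [0.999, 0.054, 0.0, -0.0]
contact_force: [0.5, 0.5, -1.0]
opening: 0.267
```

```bash
python3 -m pendant '[[[0,0,0],[0,0,0.001],0.1],[[0,0,0],[0,0,0.002],0.1],[[0,0,0],[0,0,0.002],0.1]]'
python3 -m pendant '[[[0,0,0],[0,0,0],0.5],[[0,0,0],[0,0,0],0.8],[[0,0,0],[0,0,0],1],[[0,0,0],[0,0,0],1],[[0,0,0],[0,0,0],1],[[0,0,0],[0,0,0],1]]'
```

```text
clock: 25.25
tool_pos: [0.493, 0.2636, 0.0397]
eef_rot: [0.999, 0.054, 0.0, -0.0]
contact_force: [0.5, -0.1, 2.1]
opening: 0.268
clock: 25.85
tool_pos: [0.493, 0.2635, 0.0395]
eef_rot: [0.999, 0.054, 0.0, -0.0]
contact_force: [-0.3, -0.6, -0.7]
opening: 0.791
```

```bash
python3 -m pendant '[[[0,0,0],[0,0,0],1],[[0,0,0],[0,0,-0.03],1],[[0,0,0],[0,0,-0.08],1],[[0,0,0],[0,0,-0.13],1],[[0,0,0],[0,0,-0.18],1],[[0,0,0],[0,0,-0.205],1],[[0,0,0],[0,0,-0.205],1],[[0,0,0],[0,0,-0.205],1]]'
python3 - <<'E'
from h import *
d=snap("wrist","w13");h=cv2.cvtColor(d["image"],cv2.COLOR_RGB2HSV);print(r.get_state()["tool_pos"],r.get_state()["opening"])
for lo,hi,z in(((100,130,60),(125,255,255),.066),((0,0,130),(180,70,255),.011)):
    m=cv2.inRange(h,lo,hi); m[:,:200]=0; m[:,310:]=0; m[:60]=0; m[230:]=0
    cs=max(cv2.findContours(m,0,1)[0],key=cv2.contourArea);print(cv2.boundingRect(cs))
    for p in cv2.approxPolyDP(cs,2.5,True)[:,0]: print(p,onz(d,p,z)[:2].round(4))
E
python3 -m pendant '[[[0,0,0.03],[0.01,0.04,0],1],[[0,0,0.062],[0.02,0.09,0],1],[[0,0,0.062],[0.03,0.14,0],1],[[0,0,0.062],[0.04,0.19,0],1],[[0,0,0.062],[0.045,0.225,0],1],[[0,0,0.062],[0.0455,0.248,0],1],[[0,0,0.062],[0.0455,0.248,0],1],[[0,0,0.062],[0.0455,0.248,0],1]]'
```

```text
clock: 26.65
tool_pos: [0.4927, 0.2634, 0.2445]
eef_rot: [0.999, 0.054, 0.0, -0.0]
contact_force: [0.2, -0.4, -0.5]
opening: 1.002
[0.49210601 0.26311905 0.24351533] 0.9989471509102471
(245, 140, 25, 55)
[248 140] [0.4808 0.2958]
[246 192] [0.4841 0.2445]
[268 193] [0.5059 0.2458]
[266 140] [0.4978 0.2976]
(237, 87, 41, 59)
[264  87] [0.4915 0.3465]
[248  88] [0.4746 0.3436]
[238 114] [0.4665 0.3156]
[237 133] [0.4673 0.2951]
[245 136] [0.4764 0.2928]
[246 145] [0.4785 0.283 ]
[247 138] [0.4789 0.2908]
[268 139] [0.5022 0.2923]
[277 133] [0.5113 0.2999]
[276 114] [0.5077 0.3201]
clock: 27.5
tool_pos: [0.5639, 0.0223, 0.2429]
eef_rot: [1.0, 0.023, -0.002, -0.0]
contact_force: [-0.0, 0.7, -1.0]
opening: 0.997
```

```bash
python3 -m pendant '[[[0,0,0],[0.001,0,0.04],1],[[0,0,0],[0.001,0,0.08],1],[[0,0,0],[0.001,0,0.105],1],[[0,0,0],[0.001,0,0.114],1],[[0,0,0],[0.001,0,0.114],1],[[0,0,0],[0.001,0,0.114],0.2],[[0,0,0],[0.001,0,0.114],0.15],[[0,0,0],[0.001,0,0.114],0.15],[[0,0,0],[0.001,0,0.114],0.15],[[0,0,0],[0.001,0,0.114],0.15]]' 20
python3 -m pendant '[[[0,0,0],[0,0,0],0.15],[[0,0,0],[0,0,0],0.15],[[0,0,0],[0,0,0],0.15],[[0,0,0],[0,0,0],0.15]]'
```

```text
clock: 28.5
tool_pos: [0.5662, 0.0219, 0.131]
eef_rot: [1.0, 0.023, 0.0, -0.0]
contact_force: [0.4, 0.1, -1.0]
opening: 0.57
clock: 28.9
tool_pos: [0.5643, 0.0218, 0.1303]
eef_rot: [1.0, 0.023, -0.002, 0.0]
contact_force: [-3.2, 0.9, 3.0]
opening: 0.234
```

```bash
python3 -m pendant '[[[0,0,0],[0,0.005,0],0.15],[[0,0,0],[0,0.015,0],0.15],[[0,0,0],[0,0.027,0],0.15],[[0,0,0],[0,0.04,0],0.15],[[0,0,0],[0,0.053,0],0.15],[[0,0,0],[0,0.066,0],0.15],[[0,0,0],[0,0.079,0],0.15],[[0,0,0],[0,0.092,0],0.15],[[0,0,0],[0,0.1,0],0.15],[[0,0,0],[0,0.1,0],0.15]]'
python3 -m pendant '[[[0,0,0],[0,0.01,0],0.15],[[0,0,0],[0,0.022,0],0.15],[[0,0,0],[0,0.035,0],0.15],[[0,0,0],[0,0.048,0],0.15],[[0,0,0],[0,0.061,0],0.15],[[0,0,0],[0,0.074,0],0.15],[[0,0,0],[0,0.087,0],0.15],[[0,0,0],[0,0.097,0],0.15],[[0,0,0],[0,0.104,0],0.15],[[0,0,0],[0,0.104,0],0.15]]'
```

```text
clock: 29.9
tool_pos: [0.5696, -0.081, 0.1303]
eef_rot: [1.0, 0.022, -0.001, 0.001]
contact_force: [-5.2, -2.9, 2.5]
opening: 0.235
clock: 30.9
tool_pos: [0.5749, -0.1839, 0.1304]
eef_rot: [1.0, 0.022, -0.0, 0.001]
contact_force: [-4.4, -1.6, 1.2]
opening: 0.235
```

Travelled 0.2060 m; creep to the stop.

```bash
python3 -m pendant '[[[0,0,0],[0,0.002,0],0.15],[[0,0,0],[0,0.004,0],0.15],[[0,0,0],[0,0.006,0],0.15],[[0,0,0],[0,0.008,0],0.15],[[0,0,0],[0,0.01,0],0.15],[[0,0,0],[0,0.01,0],0.15]]'
```

```text
clock: 31.5
tool_pos: [0.5752, -0.19, 0.1303]
eef_rot: [1.0, 0.024, -0.001, -0.001]
contact_force: [-5.6, 2.4, 3.0]
opening: 0.237
```

```bash
python3 -m pendant '[[[0,0,0],[0,-0.004,0],0.15],[[0,0,0],[0,-0.004,0],0.5],[[0,0,0],[0,-0.004,0],1],[[0,0,0],[0,-0.004,0],1],[[0,0,0],[0,-0.004,0],1],[[0,0,0],[0,-0.004,0],1],[[0,0,0],[0,-0.004,0],1],[[0,0,0],[0,-0.004,0],1]]'
python3 -m pendant '[[[0,0,0],[0,0,-0.03],1],[[0,0,0],[0,0,-0.07],1],[[0,0,0],[0,0,-0.11],1],[[0,0,0],[-0.03,0,-0.13],1],[[0,0,0],[-0.06,0,-0.13],1],[[0,0,0],[-0.08,-0.04,-0.13],1],[[0,0,0],[-0.08,-0.06,-0.13],1],[[0,0,0],[-0.08,-0.06,-0.13],1],[[0,0,0],[-0.08,-0.06,-0.13],1],[[0,0,0],[-0.08,-0.06,-0.13],1]]'
python3 - <<'E'
from h import *
d=snap("wrist","w14");print(r.get_state()["tool_pos"],r.get_state()["opening"])
th=.046;c,s=np.cos(th),np.sin(th);O=np.array((.5519,-.0799));R=np.array([[c,-s],[s,c]])
S=lambda uv,z:((R.T@(onz(d,uv,z)[:2]-O))*1000).round(1)
m=cv2.inRange(cv2.cvtColor(d["image"],cv2.COLOR_RGB2HSV),(3,140,100),(22,255,255))
c2=[k for k in cv2.findContours(m,0,1)[0] if cv2.contourArea(k)>60]
for k in c2:
    print(cv2.boundingRect(k))
    for p in cv2.boxPoints(cv2.minAreaRect(k)): print("  clip top pt, stage mm",S(p,.082))
x0,y0,w,h=cv2.boundingRect(np.vstack(c2))
# claw profile along x at the claw band (clip y=0): grey strip
for yy in(-3,0,3):
  row=[]
  for xx in range(-40,41,2):
    q=R@np.array((-.068+xx/1e3,yy/1e3))+O;u,v=proj(d,(*q,.080)).round().astype(int);row.append(int(d["image"][v,u].mean()))
  print(yy,row)
t=snap("top","t14");
# carriage & post in top view: expected post pixel at stop
for y in(.101-.212,):
    q=R@np.array((.018,y))+O; print("post expected px",proj(t,(*q,.15)))
g=cv2.cvtColor(t["image"],cv2.COLOR_RGB2GRAY)
m=cv2.inRange(cv2.cvtColor(t["image"],cv2.COLOR_RGB2HSV),(100,130,80),(125,255,255));n,l,st,ce=cv2.connectedComponentsWithStats(m);print(ce[1:].round(1)[st[1:,4]>15].tolist())
df=cv2.absdiff(t["image"],load("t0")["image"]).max(2)>60
n,l,st,ce=cv2.connectedComponentsWithStats(df.astype(np.uint8));print([(st[i][:5].tolist()) for i in range(1,n) if st[i][4]>12])
E
```

```text
clock: 32.3
tool_pos: [0.5756, -0.1879, 0.1305]
eef_rot: [1.0, 0.023, 0.0, -0.0]
contact_force: [-0.2, -0.7, -0.6]
opening: 0.848
clock: 33.3
tool_pos: [0.4933, -0.1331, 0.2605]
eef_rot: [1.0, 0.022, 0.0, 0.0]
contact_force: [-0.3, -1.3, -0.6]
opening: 0.997
[ 0.49327427 -0.13309255  0.26043036] 0.9974239601929121
(124, 132, 14, 18)
  clip top pt, stage mm [-186.6  -10.6]
  clip top pt, stage mm [-182.4   -8.2]
  clip top pt, stage mm [-173.9  -24.2]
  clip top pt, stage mm [-178.1  -26.8]
(237, 128, 24, 5)
  clip top pt, stage mm [-79.3  -5.9]
  clip top pt, stage mm [-57.7  -5.9]
  clip top pt, stage mm [-57.7  -9.7]
  clip top pt, stage mm [-79.4  -9.6]
(236, 67, 25, 46)
  clip top pt, stage mm [-79.3  47.7]
  clip top pt, stage mm [-57.9  47.7]
  clip top pt, stage mm [-57.8   8.6]
  clip top pt, stage mm [-80.    8.7]
-3 [61, 55, 52, 54, 54, 59, 61, 59, 67, 88, 89, 93, 138, 160, 153, 159, 163, 163, 162, 162, 163, 162, 164, 162, 164, 163, 162, 159, 115, 68, 65, 79, 224, 242, 242, 242, 242, 222, 105, 88, 86]
0 [47, 43, 43, 46, 47, 48, 48, 57, 72, 84, 84, 97, 151, 167, 158, 162, 16
[... 215 characters left out ...]
0, 164, 166, 167, 166, 166, 158, 105, 65, 67, 68, 129, 161, 159, 159, 159, 132, 73, 67, 67]
post expected px [328.49398829 191.19393873]
[[450.8, 48.4], [193.2, 215.3], [161.9, 247.7], [257.8, 258.9]]
[[306, 173, 31, 13, 223], [252, 176, 22, 7, 141], [330, 184, 7, 12, 64], [253, 187, 22, 11, 219], [279, 194, 22, 11, 179], [306, 194, 47, 33, 647], [254, 199, 43, 29, 560], [338, 208, 23, 30, 157], [311, 243, 4, 6, 17], [340, 244, 16, 13, 77], [243, 249, 11, 11, 42], [254, 256, 9, 7, 45], [3, 273, 97, 56, 2029], [286, 280, 77, 104, 6180], [58, 283, 9, 3, 16], [227, 313, 26, 2, 30], [63, 327, 8, 6, 20], [238, 326, 17, 4, 35], [249, 329, 7, 5, 18], [73, 362, 66, 22, 918], [180, 370, 67, 14, 740]]
```

```bash
python3 -c "
from plant import r
print(r.get_state()['clock'],r.finish_job())"
```

```text
the job is handed in; nothing more can be done
33.4 None
```

I finished every step and handed the job in at 33.4 s; handing in gives no verdict, so the result rests on my own checks.

**What I did:** I drove the wedge under the clip to its shoulder, pushing with about 13 N at most at the wrist. I then lifted the clip off the rod, lowered it over the parking bar and drew the wedge out. The wedge went back to its original spot, and I slid the carriage across by its post.

**Last checks:**

| Item | Result | Allowed |
|---|---|---|
| Clip position across the bar | about 1 mm off centre | 5 mm |
| Clip position along the bar | about 2 mm off centre | 6 mm |
| Claw band width, seen from above | 32 mm, its closed width | closed to within 3 mm |
| Carriage travel, from tool motion | about 0.212 m, ending against the stop | at least 0.202 m |
| Wedge | flat and released, within a few millimetres of where it started | flat on the desk |

The gripper is open and clear of everything.

**Less certain:**
- **Clip height and tilt:** at the end I only inferred these from its apparent size in one wrist view. The strut's apparent width, 21.5 mm instead of 24 mm, was a little small, which I put down to blurred edges.
- **Cheek corners:** my different views of the parking bar's cheeks disagreed by 2–4 mm. I corrected the position from a close-up before lowering the clip.
- **Bystanders:** I did not measure them one by one. The torch's blue cap is in the same place as in the first overhead image. A before-and-after comparison of that view marked the carriage, clip and arm areas, plus a few small patches near the small wedge and the red part that I did not look into.

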